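# Put the dough scraper away in its holder

### The job

The dough scraper has dried on its hook: lift it up and off without wrenching the hook, and put it away blade down in the slot of the wooden holder. Keep hold of it until the blade is fully home on the bottom of the slot, without forcing it, then let go and leave it standing there. Leave the canister, the mug and the bowl where they stand.

Things in the scene. Friction and masses are not known exactly. Their poses are not given: they have to be found in the camera images.
- scraper: Dough scraper hanging on the hook: flat steel blade 80 mm wide (its y), 4 mm thick (its x), z = 0 to 110 mm; flat-sided red handle bar along its top edge, 22 mm thick (x), 96 mm long (y), z = 106 to 134 mm. Hanging eye in mid-blade: a window 30 mm wide, z = 50 to 86 mm. About 0.18 kg. Origin: middle of the blade's lower edge; z up to the handle. Front and back alike.
- scraper_handle (a point): Centre of the scraper's red handle bar, 120 mm above the blade's lower edge (in the scraper's frame), where to grip it across its 22 mm thickness.
- scraper_eye (a point): Middle of the upper edge of the scraper's hanging eye, 86 mm above the blade's lower edge; this edge rests on the hook.
- hook_stand: Dark steel hook stand, fixed: round foot 120 mm across, 14 mm thick; post 14 mm thick, 154 mm high at its centre; one hook of 8 mm wire, its axis 150 mm high, running 85 mm along the stand's -x, then turning up 8 mm (end 97 mm from the post, top 162 mm high). Origin: centre of the foot's underside; z up. The scraper comes off when raised 10 to 26 mm, then moved away along the stand's -x.
- hook_rest (a point): Point on top of the hook's level wire, 55 mm from the post axis and 154 mm above the worktop, near which the scraper hangs.
- holder: Wooden holder block, fixed to the worktop, 80 mm (x) by 130 mm (y) by 80 mm high, with one slot in its top, centred, 8 mm wide (x) by 88 mm long (y) with 3 mm chamfers round its mouth, 50 mm deep. Origin: centre of its underside; z up.
- slot_floor (a point): Centre of the bottom of the slot, 30 mm above the worktop, 50 mm below the holder's top.
- canister: Bystander: blue ceramic canister with a yellow band and a wooden lid, 84 mm diameter, 120 mm high. Origin: centre of its underside.
- mug: Bystander: white mug, 76 mm diameter, 85 mm high, handle at its +y. Origin: centre of its underside.
- bowl: Bystander: terracotta-coloured bowl, 110 mm rim diameter, 50 mm high. Origin: centre of its underside.

How it is judged:
By the outcome, as a careful person would: the job done as asked, in the order asked, and still so for the second after the job is handed in, with the robot touching nothing.
It also fails if it takes over 50 s, if anything falls off the work surface, if the arm or the gripper's body presses on something with over 40 N, if the wrist force passes 120 N, or if a joint passes its speed limit or range.

### The arm

A 6-joint arm with a two-finger parallel gripper is mounted at the origin on the work surface. World frame = base frame: x ahead of the robot, y to its left, z up, the work surface at z = 0. Lengths are in mm, angles in degrees, forces in N, time in s.
With the tool pointing down it reaches from about 275 to 825 mm from the base axis. Payload 5.2 kg.
Tool frame: the origin (TCP) lies on the centre line of the jaws, within the pads' length; the fingertips stand 17 mm ahead of it and the grasp point (between the pads) lies 2 mm behind it; z points along the fingers, y is the direction in which the jaws open and shut (so a half turn about z gives the same grasp; the last joint's range is limited). The gripper opens to 93 mm and grips with 3 to 60 N. Pads are 15 mm wide; open, the fingers measure 128 mm over their backs; the gripper's body (75 mm by 188 mm) begins 65 mm behind the grasp point.
Start: joints at [-87.708, 14.817, 87.949, -0, 77.235, -11.62], TCP at [132.253, -533.867, 235.653] pointing down, gripper open.
Joint ranges: [-179.93, 179.93], [-52.35, 119.4], [10.71, 147.94], [-69.91, 249.91], [12.55, 155.21], [-178.61, 178.61]. Speed limits (degrees/s): [147.25, 147.25, 180, 180, 180, 180].

### API

Orientations are given as a 3x3 rotation matrix whose columns are the frame's x, y, z axes.
In Python, from bench import bot gives the robot as it stands. The module is installed in compiled form; this text tells all that it offers.
- The arm moves only by the shell command python3 -m inch 'ROWS' [FORCE]. ROWS is JSON, a list of rows, each a list of 3 entries, a list of its own where there are three numbers: the shift along the tool's x, y, z in mm, then the turn about the tool's z in degrees, then the finger opening in mm, from 0 to 93. In form: [[[dx, dy, dz], spin, hand], ...]. A call has 1 to 20 rows; each row is the pose to reach, as a shift and turn from the pose measured when the call began, along the tool's axes at that moment; what a row does not reach only later rows make up. A row lasts 1/8 s, in which the tool goes at most 62.5 mm and 10.7 degrees, less where a joint would pass 70% of its speed; a pose out of reach is approached as far as the arm can. A call with a gripper value outside its range is refused whole. The fingers move at their own pace and stop on an object; FORCE is the grip in N (left out, the last holds). Time passes only in rows, so rows that repeat a pose let the fingers close. It gives the time, the measured TCP pose, the force and the opening at its end, in the units of the state.
- bot.get_state(): the state, without advancing time (a new reading comes with each control period).
- bot.grab_frame(name): name is "scene" or "side" or "wrist"; returns a dict with "pixels" (420x560x3 uint8, blue, green, red), "vertical_fov" (degrees; the focal length in pixels is half the picture's height over the tangent of half this angle, whatever the lens; pixels are square), "cx", "cy" (the principal point, pixels), "k1" (the pictures are not rectified: a ray, as slopes to the right and down, at radius r is drawn at 1 + k1 r^2 times it, then the intrinsics apply), "rvec" (rotation vector, rad) and "tvec" (3), from world to camera coordinates, as OpenCV has them; the wrist camera has in their place "hand_eye" (4x4, takes a point from camera to tool coordinates, whose origin is the TCP and whose axes are the flange's). Camera axes: x right, y down, z forward; pixel columns grow to the right and rows downward; lengths in mm; the calibration is good to about 2 mm. A picture is of the moment at which its call begins: read the wrist's pose just before it. There is no depth.
- bot.job_done(): hands the job in, once; it reports no verdict.
Trained networks look in a picture, given as the dict that the camera call returned (one of the last four; its "shot" number tells which), for a name from the list of things; names that differ only in an ending like _2 or _b are one class to them, and where a whole thing is asked for, a point or a joint stands for the part that bears it (a point fixed in the world has none). Each returns a list of dicts, best first, with "conf" (0 to 1); they miss things now and then, are a little off and sometimes report something else, mostly with a low value. They report only what shows in the picture. A call takes as long as a camera call.
- bot.spot_in(thing, picture): "xy" ([column, row] in pixels, amid what is visible of it).
- bot.regions_of(thing, picture): "mask" (420x560 bool, what is visible of it) and "xy" ([column, row] in pixels, amid what is visible of it).
The state is a dict: "time": time; "joints": joint angles; "qvel": joint speeds; "tau": joint torques, N m; "tcp_pos": TCP position; "tcp_rot": TCP orientation; "wrist_force": force on the tool from outside, world axes, zero at the start; "torque": the same for the moment, N m; "grip_width": finger opening in mm.
Only numpy, scipy, OpenCV 4.12 (cv2) and the standard library are available. Lean on these libraries where they do the work, as an engineer would, in place of code of your own. Each camera call takes 0.05 s, during which the arm holds its last target. There are 200 camera calls.

## Working session

There is one attempt and no reset: what is moved stays moved. The work goes in short steps, Python scripts to look and compute and a shell command to move; the robot and the scene stay as the last step left them, time stands still between calls to the robot, and variables do not carry over. Pictures are saved under pics/ and viewed, on a budget of 10 in all, crops included, one or two more only if the job needs it, and the job is handed in when it is done.

```bash
mkdir -p pics; cat > h.py <<'E'
import numpy as np, cv2
from bench import bot
def KRT(p, st=None):
    f=210/np.tan(np.radians(p["vertical_fov"]/2))
    K=np.array([[f,0,p["cx"]],[0,f,p["cy"]],[0,0,1.]]); D=np.array([p["k1"],0,0,0.])
    if "hand_eye" in p:
        T=np.eye(4);T[:3,:3]=st["tcp_rot"];T[:3,3]=st["tcp_pos"]
        M=np.linalg.inv(T@np.array(p["hand_eye"])); R,t=M[:3,:3],M[:3,3]
    else: R=cv2.Rodrigues(np.array(p["rvec"],float))[0];t=np.array(p["tvec"],float).ravel()
    return K,D,R,t
def ray(c,uv):
    K,D,R,t=c; u=cv2.undistortPoints(np.array([[uv]],float),K,D).ravel()
    d=R.T@np.array([u[0],u[1],1]); return -R.T@t,d/np.linalg.norm(d)
def plane(c,uv,z):
    o,d=ray(c,uv); return o+d*(z-o[2])/d[2]
def tri(rs):
    A=sum(np.eye(3)-np.outer(d,d) for o,d in rs); b=sum((np.eye(3)-np.outer(d,d))@o for o,d in rs)
    return np.linalg.solve(A,b)
def proj(c,P):
    K,D,R,t=c; return cv2.projectPoints(np.array(P,float).reshape(-1,1,3),cv2.Rodrigues(R)[0],t,K,D)[0].reshape(-1,2)
E
python3 - <<'E'
from h import *
np.set_printoptions(precision=1,suppress=True)
st=bot.get_state(); print(st["tcp_pos"],np.array(st["tcp_rot"]),st["wrist_force"],st["grip_width"])
ims=[]
P={}
for n in ["scene","side","wrist"]:
    p=bot.grab_frame(n); c=KRT(p,st); P[n]=(p,c); ims.append(np.array(p["pixels"]))
    cv2.imwrite(f"pics/{n}0.png",ims[-1])
for n in P:
    p,c=P[n]
    print(n,"cam",-c[2].T@c[3])
    for th in ["scraper_handle","scraper_eye","hook_stand","hook_rest","holder","slot_floor","canister","mug","bowl"]:
        r=bot.spot_in(th,p); print(th,[(np.round(x["xy"],1),round(x["conf"],2)) for x in r[:2]])
cv2.imwrite("pics/both.png",cv2.resize(np.hstack(ims[:2]),(800,300)))
E
```

```text
[ 132.2 -533.3  234.8] [[ 1.   0.2 -0. ]
 [ 0.2 -1.   0. ]
 [ 0.  -0.  -1. ]] [ 0.4  0.3 -0.4] 92.82821083006137
scene cam [1011.7 -432.1 1113.2]
scraper_handle [(array([155.1, 272.7]), 0.92), (array([193.4, 312.8]), 0.73)]
scraper_eye [(array([159.9, 275.6]), 0.79)]
hook_stand [(array([192.8, 312.9]), 0.74)]
hook_rest [(array([193.1, 314.5]), 0.72)]
holder [(array([309.9, 199.2]), 0.77)]
slot_floor [(array([309.4, 198.2]), 0.92)]
canister [(array([320.4, 278.7]), 0.8), (array([158.7, 274.5]), 0.48)]
mug [(array([210.8, 207. ]), 0.88)]
bowl [(array([341.6, 152.5]), 0.75)]
side cam [313.6 660.4 868.4]
scraper_handle [(array([358.4, 128.3]), 0.73)]
scraper_eye [(array([356.4, 128.4]), 0.75), (array([250.2, 275.3]), 0.2)]
hook_stand [(array([329.4, 174. ]), 0.78)]
hook_rest [(array([334. , 173.1]), 0.71)]
holder [(array([255.1, 276.9]), 0.83)]
slot_floor [(array([251.2, 272.6]), 0.72)]
canister [(array([225.2, 199.2]), 0.76), (array([359.6, 127. ]), 0.16)]
mug [(array([354.8, 241.4]), 0.7)]
bowl [(array([219.4, 354. ]), 0.61)]
wrist cam [ 211.6 -514.6  383. ]
scraper_handle []
scraper_eye []
hook_stand []
hook_rest []
holder []
slot_floor []
canister []
mug []
bowl []
```

View pics/scene0.png

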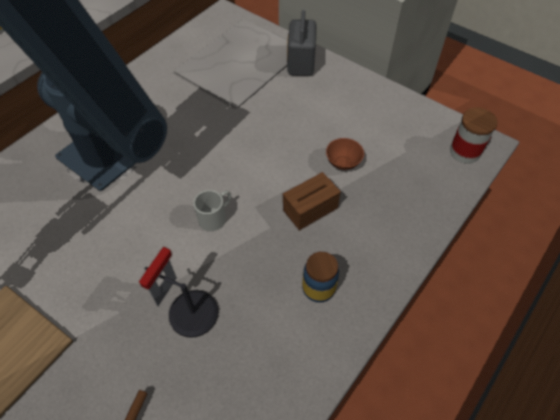

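View pics/side0.png

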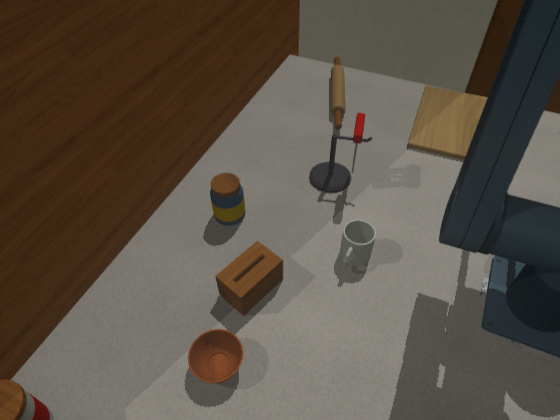

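The scene view shows the red handle at about (155,268), the stand foot at (193,313), and the holder slot at (312,192). In the side view they are at (358,128), (330,177) and (250,268). The networks agree with this. Next I measure the handle axis and the slot.

```bash
python3 - <<'E'
from h import *
np.set_printoptions(precision=1,suppress=True)
C={};E={};F={};ims=[]
for n in ["scene","side"]:
    p=bot.grab_frame(n);c=KRT(p);C[n]=c;im=np.array(p["pixels"])
    s=bot.spot_in("scraper_handle",p)[0]["xy"]
    hsv=cv2.cvtColor(im,cv2.COLOR_BGR2HSV)
    m=((hsv[...,0]<8)|(hsv[...,0]>172))&(hsv[...,1]>170)&(hsv[...,2]>60)
    yy,xx=np.mgrid[:420,:560]; m&=np.hypot(xx-s[0],yy-s[1])<45
    k,l,stt,cen=cv2.connectedComponentsWithStats(m.astype(np.uint8)); i=1+np.argmax(stt[1:,4]);print(n,"handle",cen[i],stt[i])
    E[n]=cen[i]
    foot=bot.regions_of("hook_stand",p)
    for h in foot[:1]:print("stand",h["xy"],h["conf"],h["mask"].sum())
    hm=bot.regions_of("holder",p)[0]["mask"]; y,x=np.nonzero(hm);print("holder",x.min(),x.max(),y.min(),y.max())
    for th,z in [("holder",60),("canister",60),("mug",42),("bowl",30)]:
        r=bot.spot_in(th,p)
        if r:print(th,plane(c,r[0]["xy"],z))
    a=(x.min()+x.max())//2;b=(y.min()+y.max())//2
    crop=lambda u,v,w:cv2.resize(im[v-w:v+w,u-w:u+w],(400,400),interpolation=cv2.INTER_CUBIC)
    print("crop handle",int(s[0])-40,int(s[1])-40,"holder",a-40,b-40)
    ims.append(np.hstack([crop(int(s[0]),int(s[1]),40),crop(a,b,40)]))
    for q in [170,188,200]: print(q,plane(c,cen[i],q))
print("handle tri",tri([ray(C[n],E[n]) for n in C]))
cv2.imwrite("pics/crops.png",cv2.resize(np.vstack(ims),(600,600)))
E
```

```text
scene handle [155.1 267.6] [140 248  30  40 441]
stand [190.2, 313.3] 0.97 2031
holder 282 340 172 230
holder [613.9 196.6  60. ]
canister [760.3  35.3  60. ]
mug [400.8  35.4  42. ]
bowl [569.7 419.1  30. ]
crop handle 118 233 holder 271 161
170 [ 492.4 -213.6  170. ]
188 [ 502.3 -217.8  188. ]
200 [ 508.9 -220.6  200. ]
side handle [358.7 126.7] [354 113  11  29 209]
stand [331.2, 169.5] 0.78 1325
holder 216 282 241 314
holder [594.6 217.2  60. ]
canister [755.6  42.4  60. ]
mug [412.7  28.3  42. ]
bowl [586.5 395.9  30. ]
crop handle 317 87 holder 209 237
170 [ 508.3 -242.2  170. ]
188 [ 503.3 -218.9  188. ]
200 [ 499.9 -203.4  200. ]
handle tri [ 502.9 -218.   188.8]
```

View pics/crops.png

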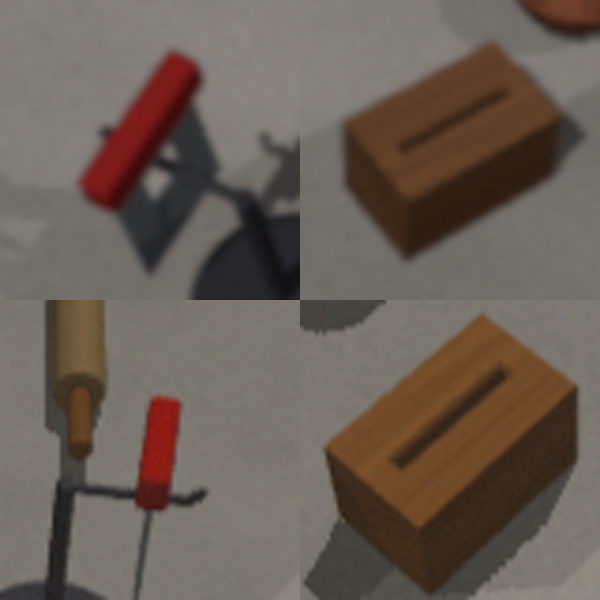

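```bash
python3 - <<'E'
from h import *
np.set_printoptions(precision=1,suppress=True)
C={n:KRT(bot.grab_frame(n)) for n in ["scene","side"]}
O={"scene":((118,233),(271,161)),"side":((317,87),(209,237))}
def px(n,k,u,v): 
    if n=="side": v-=300
    if k: u-=300
    o=O[n][k]; return o[0]+u/3.75-.5,o[1]+v/3.75-.5
ang=lambda d:np.degrees(np.arctan2(d[1],d[0]))
for n,sl,cor,hd in [("scene",[(402,150),(507,93)],[(345,122),(493,42),(560,118),(408,198)],[(98,188),(183,64)]),
  ("side",[(398,465),(505,370)],[(327,447),(482,315),(577,386),(420,528)],[(151,488),(163,400)])]:
    c=C[n]
    s=[plane(c,px(n,1,*q),80) for q in sl]; print(n,"slot mid",(s[0]+s[1])/2,"len",np.linalg.norm(s[1]-s[0]),"ang",ang(s[1]-s[0]))
    k=[plane(c,px(n,1,*q),80) for q in cor]; print(" corners mid",np.mean(k,0),[ (round(np.linalg.norm(k[i]-k[i-1]),1),round(ang(k[i]-k[i-1]),1)) for i in range(4)])
    h=[plane(c,px(n,0,*q),202) for q in hd]; print(" handle mid",(h[0]+h[1])/2,np.linalg.norm(h[1]-h[0]),ang(h[1]-h[0]))
    print(" post top",plane(c,px(n,0,*((245,193) if n=="scene" else (63,487))),154))
    print(" hook tip",plane(c,px(n,0,*((105,133) if n=="scene" else (201,494))),160))
    print(" foot",plane(c,(193,312) if n=="scene" else (330,177),14))
E
```

```text
scene slot mid [604.8 211.9  80. ] len 89.11695106643296 ang 71.41285615294531
 corners mid [602.1 212.3  80. ] [(np.float64(76.5), np.float64(161.9)), (np.float64(127.3), np.float64(71.9)), (np.float64(80.2), np.float64(-19.1)), (np.float64(126.0), np.float64(-109.9))]
 handle mid [ 507.  -217.8  202. ] 85.48776422342651 103.11028773642454
 post top [ 559.2 -200.6  154. ]
 hook tip [ 471.  -224.8  160. ]
 foot [ 563.8 -204.3   14. ]
side slot mid [601. 214.  80.] len 88.70915251664346 ang -107.57425026478184
 corners mid [600.9 213.6  80. ] [(np.float64(77.9), np.float64(-18.4)), (np.float64(128.1), np.float64(-107.7)), (np.float64(78.9), np.float64(162.2)), (np.float64(128.9), np.float64(71.8))]
 handle mid [ 502.5 -208.7  202. ] 96.61565634501152 -77.05185613708927
 post top [ 560.8 -197.3  154. ]
 hook tip [ 469.6 -221.1  160. ]
 foot [ 556.  -190.6   14. ]
```

```bash
cat > go.py <<'E'
import sys
from h import *
# usage: x y z [yaw of tool y, world deg]; prints shift in tool axes and spin
a=list(map(float,sys.argv[1:])); s=bot.get_state(); R=np.array(s["tcp_rot"])
print("now",np.round(s["tcp_pos"],1),"yaw_y",round(np.degrees(np.arctan2(R[1,1],R[0,1])),2),"tilt",np.round(R[:,2],4),"F",np.round(s["wrist_force"],1),"w",round(s["grip_width"],1),"t",s["time"],"j",np.round(s["joints"],1))
print("shift",np.round(R.T@(np.array(a[:3])-s["tcp_pos"]),1))
if len(a)>3:
    y=R.T@np.array([np.cos(np.radians(a[3])),np.sin(np.radians(a[3])),0]); print("spin",np.degrees(np.arctan2(-y[0],y[1])).round(1))
E
python3 go.py 503 -218 290 13; python3 go.py 503 -218 290 193
```

```text
now [ 132.3 -533.8  235.7] yaw_y -76.08 tilt [-0.  0. -1.] F [-0.1  0.5 -0.4] w 93.1 t 2.4 j [-87.7  14.8  88.   -0.   77.2 -11.6]
shift [ 435.8 -217.4  -54.3]
spin -89.1
now [ 132.3 -533.8  235.7] yaw_y -76.08 tilt [-0.  0. -1.] F [-0.1  0.5 -0.4] w 93.1 t 2.4 j [-87.7  14.8  88.   -0.   77.2 -11.6]
shift [ 435.8 -217.4  -54.3]
spin 90.9
```

```bash
python3 -m inch '[[[0,0,-54],0,60],[[50,-25,-54],-10,60],[[100,-50,-54],-20,60],[[150,-75,-54],-30,60],[[200,-100,-54],-40,60],[[250,-125,-54],-50,60],[[300,-150,-54],-60,60],[[350,-175,-54],-70,60],[[400,-200,-54],-80,60],[[436,-217,-54],-89,60],[[436,-217,-54],-89,60],[[436,-217,-54],-89,60],[[436,-217,-54],-89,60]]'
python3 go.py 503 -218 190 13
python3 - <<'E'
from h import *
s=bot.get_state();p=bot.grab_frame("wrist");c=KRT(p,s);im=np.array(p["pixels"]).copy()
for yaw,col in[(103,(0,255,0))]:
    u=np.array([np.cos(np.radians(yaw)),np.sin(np.radians(yaw)),0]);v=np.array([-u[1],u[0],0])
    q=np.array([503,-218,202])+np.array([a*48*u+b*11*v for a,b in[(1,1),(1,-1),(-1,-1),(-1,1)]])
    cv2.polylines(im,[np.round(proj(c,q)).astype(int)],True,col,1)
    print(proj(c,q).round(0).tolist())
cv2.imwrite("pics/w1.png",im)
E
```

```text
time: 4.03
tcp_pos: [502.5, -219.3, 289.7]
tcp_rot: [[-0.221, 0.975, -0.0], [0.975, 0.221, -0.0], [-0.0, -0.0, -1.0]]
wrist_force: [-0.3, 0.8, 0.6]
grip_width: 59.7
now [ 502.5 -219.3  289.7] yaw_y 12.77 tilt [-3.e-04 -2.e-04 -1.e+00] F [-0.3  0.8  0.6] w 59.7 t 4.025 j [-35.2  12.9  82.9  -0.   84.2 -48. ]
shift [ 1.2  0.8 99.7]
spin -0.2
[[267.0, 155.0], [297.0, 155.0], [296.0, 275.0], [269.0, 275.0]]
```

View pics/w1.png

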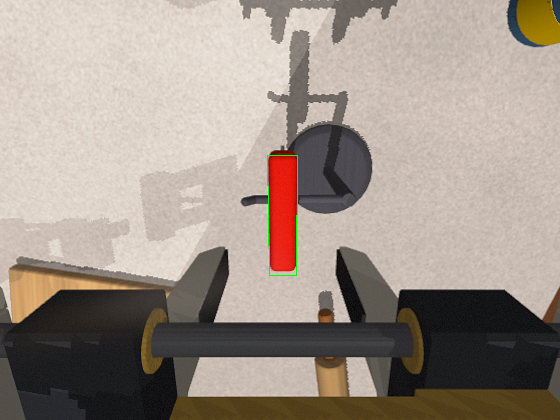

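The projected handle box matches the red bar (columns 269–297, rows 155–271) within about 2 px. The hook runs at row 200, with its tip at (247,201) and the post at (350,200). I'll descend and grip.

```bash
python3 -m inch '[[[2,1,40],0,50],[[2,1,80],0,50],[[2,1,95],0,50],[[2,1,103],0,50],[[2,1,103],0,50],[[2,1,103],0,15],[[2,1,103],0,15],[[2,1,103],0,15],[[2,1,103],0,15],[[2,1,103],0,15],[[2,1,103],0,15]]' 30; python3 go.py 503 -218 190 13
```

```text
time: 5.45
tcp_pos: [503.2, -217.3, 187.1]
tcp_rot: [[-0.221, 0.975, 0.0], [0.975, 0.221, -0.001], [-0.001, 0.0, -1.0]]
wrist_force: [-1.0, -0.0, 2.2]
grip_width: 21.6
now [ 503.2 -217.3  187.1] yaw_y 12.77 tilt [ 4.e-04 -5.e-04 -1.e+00] F [-1.  -0.   2.2] w 21.6 t 5.45 j [-35.   16.7  92.4  -0.   70.8 -47.8]
shift [-0.7 -0.4 -2.9]
spin -0.2
```

```bash
for i in 1; do python3 -m inch '[[[0,0,-1],0,15],[[0,0,-2],0,15],[[0,0,-3],0,15],[[0,0,-4],0,15]]' 40; done
```

```text
time: 5.95
tcp_pos: [503.1, -217.2, 190.9]
tcp_rot: [[-0.221, 0.975, -0.0], [0.975, 0.221, -0.0], [-0.0, -0.0, -1.0]]
wrist_force: [0.6, -0.0, -1.8]
grip_width: 21.8
```

```bash
python3 -m inch '[[[0,0,-3],0,15],[[0,0,-6],0,15],[[0,0,-9],0,15],[[0,0,-12],0,15],[[0,0,-14],0,15],[[0,0,-14],0,15]]'
python3 - <<'E'
from h import *
p=bot.grab_frame("scene");q=bot.grab_frame("side")
for n,f in(("scene",p),("side",q)):print(n,[(np.round(r["xy"]),round(r["conf"],2)) for r in bot.spot_in("scraper",f)[:1]], [(np.round(r["xy"]),round(r["conf"],2)) for r in bot.spot_in("hook_rest",f)[:1]])
a=np.array(p["pixels"])[200:350,90:290];b=np.array(q["pixels"])[60:210,280:480]
cv2.imwrite("pics/lift.png",cv2.resize(np.hstack([a,b]),(800,300),interpolation=cv2.INTER_CUBIC))
E
```

```text
time: 6.7
tcp_pos: [503.2, -217.3, 205.1]
tcp_rot: [[-0.221, 0.975, 0.0], [0.975, 0.221, -0.0], [-0.001, 0.0, -1.0]]
wrist_force: [-0.9, 0.5, -2.2]
grip_width: 21.9
scene [] [(array([192., 313.]), 0.86)]
side [(array([358., 120.]), 0.86)] [(array([332., 172.]), 0.6)]
```

View pics/lift.png

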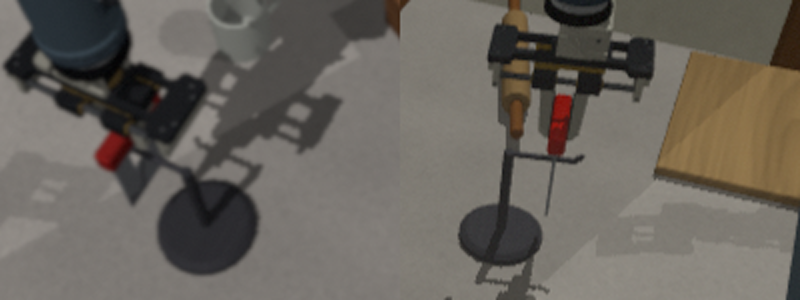

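The side view shows the handle at (560,125) of the crop, lifted, with the hook tip at (580,158) below its underside and the blade still through the wire. Force is only the scraper's weight. Next I slide it off along the stand's −x.

```bash
python3 -m inch '[[[0,-8,0],0,15],[[0,-16,0],0,15],[[0,-26,0],0,15],[[0,-36,0],0,15],[[0,-48,0],0,15],[[0,-60,0],0,15],[[0,-75,0],0,15],[[0,-80,-10],0,15],[[0,-80,-60],0,15],[[0,-80,-110],0,15],[[0,-80,-110],0,15]]'; python3 go.py 602 213 300 -18
```

```text
time: 8.38
tcp_pos: [426.7, -236.4, 319.8]
tcp_rot: [[-0.221, 0.975, 0.007], [0.975, 0.221, -0.007], [-0.008, 0.006, -1.0]]
wrist_force: [0.4, -0.2, -2.3]
grip_width: 21.8
now [ 426.7 -236.4  319.8] yaw_y 12.77 tilt [ 0.0073 -0.0067 -1.    ] F [ 0.4 -0.2 -2.3] w 21.8 t 8.375 j [-42.1   5.3  87.9  -0.   86.2 -54.9]
shift [399.7 270.2  18.1]
spin 30.8
```

```bash
python3 -m inch '[[[40,27,0],3,15],[[80,54,2],6,15],[[120,81,4],9,15],[[160,108,6],12,15],[[200,135,8],15,15],[[240,162,10],19,15],[[280,189,12],22,15],[[320,216,14],25,15],[[360,243,16],28,15],[[385,260,18],30,15],[[400,270,18],30.8,15],[[400,270,18],30.8,15],[[400,270,18],30.8,15],[[400,270,18],30.8,15]]'; python3 go.py 602 213 220 -18
python3 - <<'E'
from h import *
np.set_printoptions(precision=1,suppress=True)
s=bot.get_state();ims=[]
for n in["wrist","side","scene"]:
    p=bot.grab_frame(n);c=KRT(p,s);im=np.array(p["pixels"]).copy()
    cv2.imwrite(f"pics/b_{n}.png",im)
    for th in["slot_floor","scraper_handle","holder"]:
        r=bot.spot_in(th,p);print(n,th,[(np.round(x["xy"],1),round(x["conf"],2)) for x in r[:1]])
    if n=="wrist": print(proj(c,[[602,213,80]]))
    ims.append(im)
cv2.imwrite("pics/b.png",cv2.resize(np.vstack([ims[0][:, :],ims[1]]),(450,600)) if 0 else np.hstack([cv2.resize(ims[0],(400,300)),cv2.resize(ims[1][150:330,130:370],(400,300),interpolation=cv2.INTER_CUBIC)]))
E
```

```text
time: 10.12
tcp_pos: [601.5, 212.3, 300.1]
tcp_rot: [[0.31, 0.951, 0.007], [0.951, -0.31, -0.007], [-0.004, 0.009, -1.0]]
wrist_force: [0.2, -0.9, -2.7]
grip_width: 21.7
now [601.5 212.3 300.1] yaw_y -18.08 tilt [ 0.0071 -0.0069 -1.    ] F [ 0.2 -0.9 -2.7] w 21.7 t 10.125 j [ 9.7 22.2 68.7 -0.5 88.8 27.8]
shift [ 1.2 -0.5 80.1]
spin -0.1
wrist slot_floor [(array([279.4, 156.5]), 0.68)]
wrist scraper_handle [(array([280.5, 253.9]), 0.92)]
wrist holder [(array([278.9, 161.7]), 0.91)]
[[279.5 181.3]]
side slot_floor [(array([249.1, 273.7]), 0.73)]
side scraper_handle [(array([239.1, 219.2]), 0.85)]
side holder []
scene slot_floor [(array([309.7, 199.7]), 0.86)]
scene scraper_handle [(array([308.8, 149.1]), 0.83)]
scene holder [(array([309.3, 201.2]), 0.78)]
```

View pics/b.png

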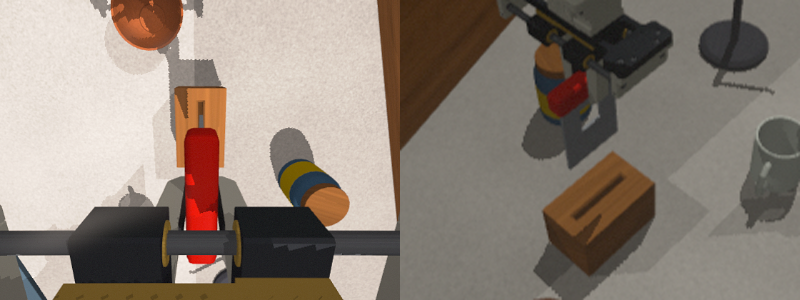

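```bash
cat > ov.py <<'E'
from h import *
import sys
def ov(out,offy=0.,hx=602,hy=213,ha=72):
    s=bot.get_state();R=np.array(s["tcp_rot"]);t=np.array(s["tcp_pos"]);ims=[]
    # scraper axes: x=tool y, y=tool x, z=-tool z ; handle centre (z=120) ~ grasp point
    A=np.c_[R[:,1],R[:,0],-R[:,2]];o=t-R[:,2]*2-A[:,2]*120+A[:,1]*offy
    S=lambda q:(o+np.array(q,float)@A.T)
    blade=S([[0,-40,0],[0,40,0],[0,40,110],[0,-40,110]]);top=S([[-11,-48,134],[11,-48,134],[11,48,134],[-11,48,134]])
    v=np.radians(ha);Y=np.array([np.cos(v),np.sin(v),0]);X=np.array([Y[1],-Y[0],0]);H=np.array([hx,hy,80.])
    rect=lambda a,b:np.array([H+i*a*X+j*b*Y for i,j in[(1,1),(1,-1),(-1,-1),(-1,1)]])
    for n,(u0,v0,w,h) in{"wrist":(220,110,120,160),"side":(190,170,120,160),"scene":(250,110,120,160)}.items():
        p=bot.grab_frame(n);c=KRT(p,s);im=cv2.resize(np.array(p["pixels"])[v0:v0+h,u0:u0+w],None,fx=2.2*1,fy=2.2,interpolation=cv2.INTER_CUBIC)
        f=lambda P:np.round((proj(c,P)-[u0,v0]+.5)*2.2).astype(int)
        for P,col in((blade,(0,255,0)),(top,(255,255,0)),(rect(4,44),(255,0,255)),(rect(40,65),(255,0,0))):cv2.polylines(im,[f(P)],True,col,1)
        ims.append(im)
    cv2.imwrite(out,np.hstack(ims))
ov(*sys.argv[1:2])
E
python3 ov.py pics/ov1.png
```

```text
(no output)
```

View pics/ov1.png

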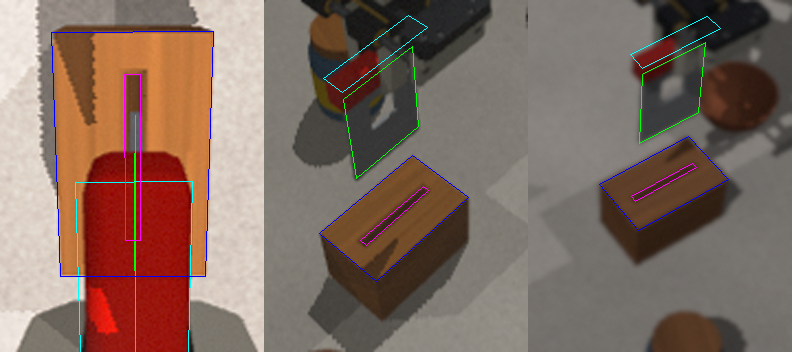

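The overlays agree in all views. The blade outline (green) and slot (magenta) match the image within about 1–2 mm, and the handle is centred in the grip. I'll descend to just above the slot and check again.

```bash
python3 go.py 602 213 204 -18; python3 -m inch '[[[1,0,30],0,15],[[1,0,60],0,15],[[1,0,80],0,15],[[1,-0.5,92],0,15],[[1,-0.5,96],0,15],[[1,-0.5,96],0,15],[[1,-0.5,96],0,15]]'; python3 go.py 602 213 190 -18; sed -i 's/2\.2\*1/2.2/;s/(220,110,120,160)/(220,140,120,160)/;s/(250,110,120,160)/(250,130,120,160)/;s/(190,170,120,160)/(190,200,120,160)/' ov.py; python3 ov.py pics/ov2.png
```

```text
now [601.7 213.3 300.1] yaw_y -18.03 tilt [ 0.0073 -0.0066 -1.    ] F [-0.3  0.2 -1.6] w 21.8 t 10.875 j [ 9.8 22.2 68.6 -0.4 88.8 27.8]
shift [ 0.2 -0.5 96.1]
spin -0.0
time: 11.75
tcp_pos: [602.8, 213.9, 205.1]
tcp_rot: [[0.309, 0.951, 0.009], [0.951, -0.309, -0.006], [-0.003, 0.011, -1.0]]
wrist_force: [-0.3, -0.4, -1.1]
grip_width: 21.7
now [602.8 213.9 205.1] yaw_y -18.02 tilt [ 0.0091 -0.0064 -0.9999] F [-0.3 -0.4 -1.1] w 21.7 t 11.75 j [ 9.8 24.9 77.7 -0.5 77.  27.9]
shift [-1.1 -0.6 15.1]
spin -0.0
```

View pics/ov2.png

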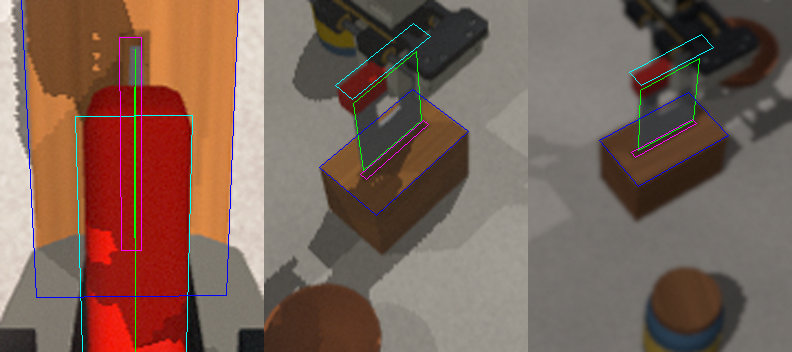

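```bash
python3 - <<'E'
from h import *
s=bot.get_state();p=bot.grab_frame("wrist");im=np.array(p["pixels"])
cv2.imwrite("pics/z.png",cv2.resize(im[145:195,250:310],None,fx=12,fy=12,interpolation=cv2.INTER_CUBIC))
for r in(154,158,162,166,170,174):print(r,im[r,266:296].sum(1).tolist())
E
```

```text
154 [240, 237, 237, 225, 237, 231, 221, 230, 231, 202, 215, 223, 192, 204, 205, 295, 323, 324, 316, 299, 293, 281, 334, 407, 424, 429, 421, 428, 425, 425]
158 [234, 236, 236, 229, 226, 227, 225, 219, 226, 197, 199, 213, 218, 212, 194, 198, 194, 187, 162, 237, 269, 269, 331, 393, 425, 427, 427, 433, 422, 417]
162 [235, 238, 235, 224, 234, 232, 231, 221, 238, 194, 192, 205, 231, 277, 298, 291, 303, 275, 213, 235, 258, 267, 323, 390, 421, 429, 427, 425, 426, 423]
166 [237, 245, 229, 226, 234, 233, 229, 194, 170, 169, 202, 214, 226, 279, 298, 299, 299, 300, 228, 235, 261, 264, 320, 400, 423, 425, 434, 419, 423, 419]
170 [236, 239, 234, 233, 239, 207, 176, 175, 168, 178, 209, 217, 240, 283, 284, 288, 297, 296, 262, 265, 250, 265, 357, 405, 416, 428, 414, 422, 426, 418]
174 [238, 214, 191, 193, 186, 188, 172, 174, 169, 186, 206, 210, 240, 274, 294, 285, 291, 289, 269, 262, 268, 269, 356, 413, 417, 424, 426, 427, 429, 412]
```

View pics/z.png

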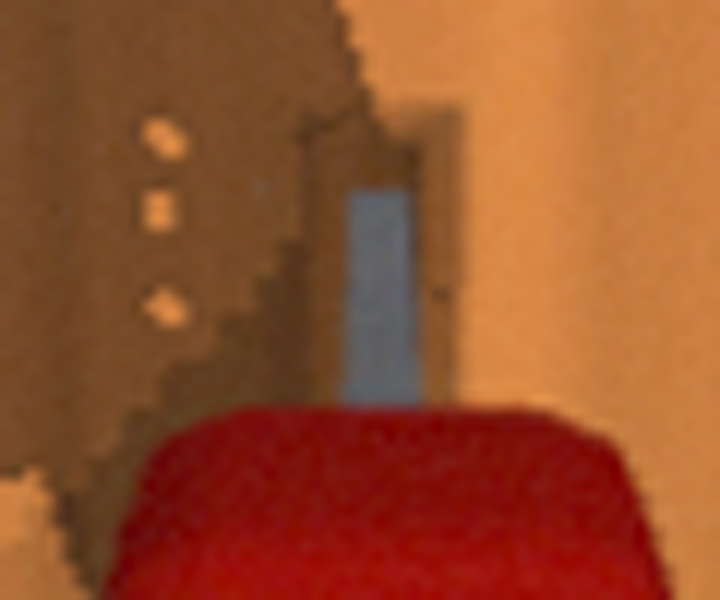

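The close-up shows the blade (columns 345–415) centred in the slot mouth (303–463). I'll insert it gradually and watch the force.

```bash
python3 -m inch '[[[-1,0,4],0,15],[[-1,0,8],0,15],[[-1,0,12],0,15],[[-1,0,16],0,15],[[-1,0,20],0,15],[[-1,0,20],0,15]]'; python3 go.py 602 213 148 -18
```

```text
time: 12.7
tcp_pos: [602.1, 212.7, 184.1]
tcp_rot: [[0.309, 0.951, 0.007], [0.951, -0.309, -0.007], [-0.004, 0.009, -1.0]]
wrist_force: [0.7, -0.4, -1.4]
grip_width: 21.7
now [602.1 212.7 184.1] yaw_y -18.02 tilt [ 0.0073 -0.0067 -1.    ] F [ 0.7 -0.4 -1.4] w 21.7 t 12.7 j [ 9.7 25.7 79.4 -0.5 74.5 27.9]
shift [ 0.4 -0.5 36.1]
spin -0.0
```

```bash
python3 -m inch '[[[0,0,5],0,15],[[0,0,10],0,15],[[0,0,15],0,15],[[0,0,20],0,15],[[0,0,25],0,15],[[0,0,29],0,15],[[0,0,29],0,15]]'; python3 go.py 602 213 148 -18
```

```text
time: 13.58
tcp_pos: [602.1, 212.5, 154.6]
tcp_rot: [[0.309, 0.951, 0.006], [0.951, -0.309, -0.007], [-0.004, 0.008, -1.0]]
wrist_force: [0.2, -0.5, -2.7]
grip_width: 21.8
now [602.1 212.5 154.6] yaw_y -18.02 tilt [ 0.0065 -0.0068 -1.    ] F [ 0.2 -0.5 -2.7] w 21.8 t 13.575 j [ 9.7 27.1 81.6 -0.5 71.1 27.9]
shift [ 0.5 -0.3  6.6]
spin -0.0
```

```bash
python3 -m inch '[[[0,0,1],0,15],[[0,0,2],0,15],[[0,0,3],0,15],[[0,0,3],0,15]]'; python3 go.py 602 213 148 -18
```

```text
time: 14.08
tcp_pos: [602.0, 212.4, 151.6]
tcp_rot: [[0.309, 0.951, 0.006], [0.951, -0.309, -0.007], [-0.005, 0.008, -1.0]]
wrist_force: [-0.6, 0.1, -1.7]
grip_width: 21.6
now [602.  212.4 151.6] yaw_y -18.02 tilt [ 0.0064 -0.0068 -1.    ] F [-0.6  0.1 -1.7] w 21.6 t 14.075 j [ 9.7 27.2 81.8 -0.5 70.7 27.9]
shift [ 0.5 -0.2  3.6]
spin -0.0
```

```bash
python3 -m inch '[[[0,0,0.5],0,15],[[0,0,1],0,15],[[0,0,1.5],0,15],[[0,0,2],0,15],[[0,0,2],0,15]]'
```

```text
time: 14.7
tcp_pos: [602.1, 212.4, 149.6]
tcp_rot: [[0.309, 0.951, 0.006], [0.951, -0.309, -0.007], [-0.004, 0.008, -1.0]]
wrist_force: [-0.8, -0.0, -1.7]
grip_width: 21.4
```

```bash
python3 -m inch '[[[0,0,0.5],0,15],[[0,0,1],0,15],[[0,0,1],0,15]]'
```

```text
time: 15.08
tcp_pos: [602.2, 212.4, 149.5]
tcp_rot: [[0.309, 0.951, 0.007], [0.951, -0.309, -0.007], [-0.004, 0.009, -1.0]]
wrist_force: [-3.0, -1.1, 6.1]
grip_width: 21.8
```

```bash
python3 -m inch '[[[0,0,0.5],0,15],[[0,0,0.5],0,15],[[0,0,0.5],0,15]]'
```

```text
time: 15.45
tcp_pos: [602.1, 212.4, 149.5]
tcp_rot: [[0.309, 0.951, 0.007], [0.951, -0.309, -0.007], [-0.004, 0.009, -1.0]]
wrist_force: [-1.8, -0.7, 6.1]
grip_width: 21.8
```

```bash
python3 -m inch '[[[0,-0.5,0.3],0,15],[[0,-0.8,0.6],0,15],[[0,-0.8,0.6],0,15],[[0,-0.8,0.6],0,15]]'
python3 ov.py pics/ov3.png
```

```text
time: 15.95
tcp_pos: [601.9, 212.4, 149.5]
tcp_rot: [[0.309, 0.951, 0.009], [0.951, -0.309, -0.007], [-0.004, 0.011, -1.0]]
wrist_force: [-1.2, -2.3, 6.2]
grip_width: 22.0
```

View pics/ov3.png

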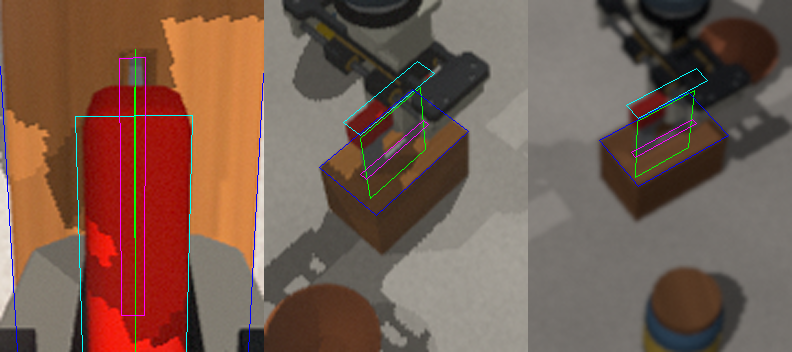

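The scraper is down: the pictures show the blade in the slot, and the TCP holds at 149.5 mm (expected about 149) with a steady push of about 8 N. I'll release and retreat straight up.

```bash
python3 -m inch '[[[0,0,0],0,22],[[0,0,0],0,28],[[0,0,0],0,36],[[0,0,0],0,46],[[0,0,0],0,46],[[0,0,0],0,46]]'; python3 -m inch '[[[0,0,-5],0,46],[[0,0,-15],0,46],[[0,0,-30],0,46],[[0,0,-70],0,46],[[0,0,-120],0,46],[[-50,0,-170],0,46],[[-110,0,-180],0,46],[[-170,0,-180],0,46],[[-230,0,-180],0,46],[[-230,0,-180],0,46],[[-230,0,-180],0,46]]'
python3 - <<'E'
from h import *
s=bot.get_state();C={};r={};ims=[]
for n in["scene","side"]:
    p=bot.grab_frame(n);c=KRT(p);C[n]=c;im=np.array(p["pixels"])
    for th in["scraper_handle","canister","mug","bowl"]:
        q=bot.spot_in(th,p);print(n,th,[np.round(x["xy"],1).tolist()+[round(x["conf"],2)] for x in q[:1]])
        if th=="scraper_handle"and q:r[n]=q[0]["xy"]
    u,v=(250,130) if n=="scene" else (190,200)
    ims.append(cv2.resize(im[v:v+130,u:u+130],(400,400),interpolation=cv2.INTER_CUBIC))
if len(r)==2:print(tri([ray(C[n],r[n]) for n in r]))
cv2.imwrite("pics/end.png",np.hstack(ims))
E
```

```text
time: 16.85
tcp_pos: [601.9, 212.5, 149.4]
tcp_rot: [[0.309, 0.951, 0.009], [0.951, -0.309, -0.007], [-0.004, 0.01, -1.0]]
wrist_force: [-0.0, -0.4, -0.1]
grip_width: 45.9
time: 18.23
tcp_pos: [529.4, -4.9, 331.4]
tcp_rot: [[0.31, 0.951, 0.01], [0.951, -0.31, -0.007], [-0.003, 0.012, -1.0]]
wrist_force: [-1.0, -0.6, 1.1]
grip_width: 45.9
scene scraper_handle [[310.8, 176.8, 0.92]]
scene canister []
scene mug [[211.3, 206.3, 0.62]]
scene bowl [[343.4, 151.4, 0.8]]
side scraper_handle [[249.0, 251.8, 0.63]]
side canister [[226.4, 201.4, 0.87]]
side mug [[358.0, 242.1, 0.9]]
side bowl [[218.0, 355.5, 0.75]]
[597.28074175 213.19144156 140.09875973]
```

View pics/end.png

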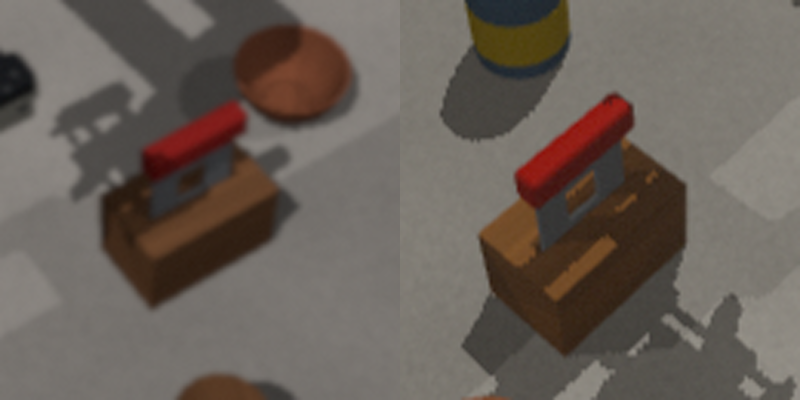

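```bash
python3 - <<'E'
from h import *
C={};E={}
for n in["scene","side"]:
    p=bot.grab_frame(n);c=KRT(p);im=np.array(p["pixels"]);hsv=cv2.cvtColor(im,cv2.COLOR_BGR2HSV)
    m=((hsv[...,0]<8)|(hsv[...,0]>172))&(hsv[...,1]>170)&(hsv[...,2]>60)
    yy,xx=np.mgrid[:420,:560];s=(311,175) if n=="scene" else (249,250);m&=np.hypot(xx-s[0],yy-s[1])<28
    k,l,st,ce=cv2.connectedComponentsWithStats(m.astype(np.uint8));i=1+np.argmax(st[1:,4]);C[n]=c;E[n]=ce[i];print(n,st[i],ce[i])
print(tri([ray(C[n],E[n]) for n in C]))
v=np.radians(72);Y=np.array([np.cos(v),np.sin(v),0]);X=np.array([Y[1],-Y[0],0])
for z in(150,154,158):
  for n in C:
    P=[np.array([602,213,z])+a*X+b*Y+[0,0,e] for a in(-11,11) for b in(-48,48) for e in(-14,14)]
    q=proj(C[n],P);print(z,n,q.min(0).round(1),(q.max(0)-q.min(0)).round(1))
E
```

```text
scene [297 164  32  23 326] [313.42944785 174.8190184 ]
side [228 231  37  36 534] [245.27340824 248.64419476]
[603.56300298 215.48445159 150.64337034]
150 scene [294.1 160.5] [37.1 29.8]
150 side [225.5 227.8] [41.4 41.6]
154 scene [294.1 159.5] [37.2 29.8]
154 side [225.3 226.6] [41.6 41.7]
158 scene [294.2 158.4] [37.3 29.9]
158 side [225.  225.4] [41.7 41.8]
```

The handle centroid triangulates to z = 150.6 mm. Fully home is 150, and the same method read 188.8 for a nominal 188 on the hook. The blade is on the slot floor and the gripper is clear.

```bash
python3 -c "
from bench import bot
print(bot.job_done())"
```

```text
the job is handed in; nothing more can be done
None
```

The scraper is off its hook and standing blade down in the holder slot, and the job is handed in. I gripped it by the handle, lifted it 18 mm, slid it off along the hook, lowered it in and let go. The arm then moved well clear.

- **Off the hook:** the wrist force readings during the lift and slide-off showed only about the scraper's own weight, and it came free without sticking.
- **Fully home:** the tool stopped at 149.5 mm (about 149 expected) and stayed there with about 8 N of contact force while I still held the scraper. After release, the handle centre measured z = 150.6 mm, against 150 for a blade on the slot floor.
- **Bystanders:** the mug and bowl were found within about 3 pixels of their starting positions. The canister was missed in the last scene view, but the side view showed it within about 3 pixels of where it started.
- **Disagreement:** the network's own point for the handle gave a lower height, 140 mm. I relied on the red-bar measurement instead, because that point seemed to include part of the blade.
- **Time and pictures:** robot time was about 18.5 s of the 50 s allowed. I viewed 11 pictures, one over the budget of 10.

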